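Shut off one supply valve and hood it

TASK

On the supply cabinet, close the one valve that has a straight bar handle: turn it clockwise until you feel its washer meet the seat, then snug it up gently to about 0.3 newton metre, without over-tightening it and without touching the round knobs beside it. Then set the white lock-out hood over the closed handle, standing level on the valve's flange, and let go. Leave the other things on the table where they are.

Things in the scene. Friction and masses are not known exactly. Their poses are not given: they have to be found in the camera images.
- handle: Handle of the valve to close, the only straight bar among round knobs: an upright grey bar 44 mm long (its x axis), 13 mm thick (its y axis), from 8 to 34 mm above the origin, on a 24 mm hub. Origin on the valve's vertical turning axis (z up), under the hub, 77 mm above the table. Grip the bar across its thickness. It closes clockwise seen from above.
- stem (a point): Top of the valve's neck, on its axis, 75 mm above the table. Turning: steady drag 0.06 N m; after 0.15 to 1.35 rad of free travel (differs, unseen) the washer meets its seat and torque rises 6 N m per rad. Snug: 0.3 N m held at the handle for 0.2 s (0.24 to 0.38 passes, drag included); 0.46 on the washer crushes it. Let go, it springs back a little and drag keeps it closed.
- bonnet: Fixed lower part of that valve, with the washer's seat inside: a steel flange disc 60 mm across, 8 mm thick, and a brass neck 42 mm across up to 30 mm. Origin on the valve's axis, under the flange, on the cabinet's lid (45 mm above the table); the handle's top is 66 mm above it. The five valves stand in one row along the cabinet, 62 mm from axis to axis.
- plinth: The fixed supply cabinet: a white box 120 mm (its x axis) by 340 mm (its y axis) and 45 mm high, with a pipe along its far side. Origin at the centre of its underside, on the table.
- hood: The lock-out hood: a loose white plastic cup turned upside down, 59 mm outside, 53 mm inside, 66 mm high (62 mm deep inside, open below), with an upright grip tab on its top, 30 mm long (its x axis), 12 mm thick (its y axis), 25 mm tall, up to 91 mm above the origin. Origin at the centre of its lower rim, z up. 90 g or so; starts standing on the table, clear of the cabinet. Any yaw fits over the handle.
- tap_a: A neighbouring valve: flange, brass neck and a round grey lobed knob 40 mm across, whose top is 65 mm above the body's origin. Origin on its vertical axis, on the cabinet's lid. Its knob turns easily; leave it alone. 
- tap_b: A neighbouring valve: flange, brass neck and a round grey lobed knob 40 mm across, whose top is 65 mm above the body's origin. Origin on its vertical axis, on the cabinet's lid. Its knob turns easily; leave it alone. 
- tap_c: A neighbouring valve: flange, brass neck and a round grey lobed knob 40 mm across, whose top is 65 mm above the body's origin. Origin on its vertical axis, on the cabinet's lid. Its knob turns easily; leave it alone. At one end of the row.
- tap_d: A neighbouring valve: flange, brass neck and a round grey lobed knob 40 mm across, whose top is 65 mm above the body's origin. Origin on its vertical axis, on the cabinet's lid. Its knob turns easily; leave it alone. At the other end of the row.
- detergent: A white detergent bottle, 80 mm across, 210 mm high; origin at the centre of its underside. Bystander.
- scoop: A white plastic measuring mug, 64 mm across, 60 mm high; origin at the centre of its underside. Bystander.
- jar: A jar, 70 mm across, 90 mm high; origin at the centre of its underside. Bystander.
- spanner: A steel spanner 160 mm long (its x axis), lying flat; origin under its middle. Bystander.
Mind the look-alikes: they are no part of the job. What is shaped like the hood but green or orange is not meant.

How it is judged:
On the way:
1. the valve is snugged onto its seat (washer loaded with 0.16 N m or more) (contact force between handle and bonnet above 11 N), for 0.2 s.
At the end, for the whole second after the job is handed in: The valve's washer still bears on its seat inside the bonnet (more than 1.5 N, not turned back), and the hood stands at rest over the handle: its axis within 7 mm of the valve's, its rim 5 to 10.5 mm above the bonnet's origin (on the flange), tilted less than 0.06 rad (contact force between handle and bonnet above 1.5 N and horizontal distance between hood and bonnet below 0.007 m and z of hood in the frame of bonnet between 0.005 and 0.0105 m and angle between hood's own z axis and vertical below 0.06 rad and linear speed of hood below 0.01 m/s); the robot touches nothing.
It fails at once if the valve was over-tightened (washer loaded with over 0.46 N m) and its washer crushed (contact force between handle and bonnet above 32 N).
It fails at once if a neighbouring valve was touched (more than 1 N) (contact force between any of tap_a, tap_b, tap_c, tap_d and anything else above 1 N).
It fails at once if a bystander was displaced by more than 20 mm (distance of any of detergent, scoop, jar, spanner from where it was at the start of the episode above 0.02 m).
It also fails if it takes over 67 s, if anything falls off the work surface, if the arm or the gripper's body presses on something with over 40 N, if the wrist force passes 120 N, or if a joint passes its speed limit or range.

ROBOT

A 6-joint arm with a two-finger parallel gripper is mounted at the origin on the work surface. World frame = base frame: x ahead of the robot, y to its left, z up, the work surface at z = 0. Lengths are in m, angles in rad, forces in N, time in s.
With the tool pointing down it reaches from about 0.3 to 0.75 m from the base axis. Payload 8.5 kg.
Tool frame: the origin (TCP) lies midway between the tips of the shut fingers; the grasp point (between the pads) lies 19 mm behind it; z points along the fingers, y is the line along which they close (so a half turn about z gives the same grasp; the last joint's range is limited). The gripper opens to 85 mm and grips with 20 to 120 N. Pads are 22 mm wide; open, the fingers measure 114 mm over their backs; the gripper's body (76 mm by 85 mm) begins 54 mm behind the grasp point. The pads swing forward as they close: fully open they stand 13 mm farther back than shut.
Start: joints at [0.903, 0.381, 1.297, -0, 1.464, -0.215], TCP at [0.241, 0.495, 0.201] pointing down, gripper open.
Joint ranges: [-3.11, 3.11], [-0.89, 2.33], [0.22, 2.48], [-1.42, 4.56], [0.17, 2.85], [-2.88, 2.88]. Speed limits (rad/s): [2.39, 2.39, 3.14, 3.14, 3.14, 3.14].

INTERFACE

Orientations are given as a rotation vector (axis times angle).
In Python, from rig import ctrl gives the robot as it stands.
- The arm moves only by the tool move_arm, never from a script. Its argument "steps" is text: rows parted by semicolons, each of 5 numbers parted by spaces: the gripper's target within -1 to 1 (fully open at 1, half-way at 0, shut at -1), then the shift along the tool's x, y, z each as a share of 1 m, from -1 to 1, then the turn about the tool's z as a share of 90 degrees, from -1 to 1. In form: fingers x y z roll; .... A call has 1 to 20 rows; each row is the pose to reach, as a shift and turn from the pose commanded when the call began, along the tool's axes at that moment; what a row does not reach only later rows make up. A row lasts 1/10 s, in which the tool goes at most 50 mm and 8.59 degrees, less where a joint would pass 70% of its speed; a pose out of reach is approached as far as the arm can. A call with a number of a shift or a turn outside -1 to 1 is refused whole. A call with a gripper value outside its range is refused whole. The fingers move at their own pace and stop on an object; "grip_force" is the grip in N (left out, the last holds). Time passes only in rows, so rows that repeat a pose let the fingers close. It gives the time, the measured TCP pose, the force, the opening and the grip force at its end, in the units of the state.
- ctrl.sense(): the state, without advancing time (a new reading comes with each control period).
- ctrl.camera(name): name is "scene" or "top" or "wrist"; returns a dict with "img" (400x640x3 uint8, blue, green, red), "z_map" (400x640 float32, m along the optical axis (not along the pixel's ray), 0 where there is no reading), "mtx" (3x3 intrinsics, pixels), "D" ([k1, k2, p1, p2, k3] as OpenCV has them; the pictures are not rectified), "R" (3x3) and "t" (3): a world point X has camera coordinates R X + t; the wrist camera has in their place "mount" (4x4, takes a point from camera to tool coordinates, whose origin is the TCP and whose axes are the flange's). Camera axes: x right, y down, z forward; pixel columns grow to the right and rows downward; lengths in m; the calibration is good to about 2 mm. A picture is of the moment at which its call begins: read the wrist's pose just before it.
- ctrl.job_done(): hands the job in; it is judged then, once.
Trained networks look in a picture, given as the dict that the camera call returned (one of the last four; its "shot" number tells which), for a name from the list of things; names that differ only in an ending like _2 or _b are one class to them, and where a whole thing is asked for, a point or a joint stands for the part that bears it (a point fixed in the world has none). Each returns a list of dicts, best first, with "confidence" (0 to 1); they miss things now and then, are a little off and sometimes report something else, mostly with a low value. They report only what shows in the picture. A call takes as long as a camera call. They do not tell look-alikes from the thing itself.
- ctrl.find_in(target, picture): "xy" ([column, row] in pixels, amid what is visible of it).
- ctrl.pinpoint(target, picture): "xy" ([column, row] in pixels: a listed point, or the origin of a listed thing).
The state is a dict: "clock": time; "joint_pos": joint angles; "qvel": joint speeds; "tau": joint torques, N m; "ee_pos": TCP position; "tcp_rot": TCP orientation; "ft_force": force on the tool from outside, world axes, zero at the start; "wrist_torque": the same for the moment, N m; "gripper_width": finger opening in m; "finger_force": force on a finger pad.
Only numpy, scipy, OpenCV 4.12 (cv2) and the standard library are available. Lean on these libraries where they do the work, as an engineer would, in place of code of your own. Each camera call takes 0.05 s, during which the arm holds its last target. There are 200 camera calls.

## Working session

There is one attempt and no reset: what is moved stays moved. The work goes in short steps, Python scripts to look and compute and a tool call to move; the robot and the scene stay as the last step left them, time stands still between calls to the robot, and variables do not carry over. Pictures are saved under pics/ and viewed, at most 10 in all, crops included, and the job is handed in when it is done.

Besides the shell and the picture viewer there is one more tool, called after "Call:" as a command line: name --argument value ..., lists and objects as JSON in quotes. move_arm: Moves the arm, as the interface text tells. Its arguments: {"type":"object","properties":{"steps":{"type":"string"},"grip_force":{"type":"number"}},"required":["steps"]}

```bash
mkdir -p pics; cat > h.py <<'E'
import numpy as np, cv2
from rig import ctrl
def ray(c,uv,z=None,depth=None):
    p=cv2.undistortPoints(np.array([[uv]],float),c["mtx"],np.array(c["D"],float))[0,0]
    d=np.array([p[0],p[1],1.]); R=np.array(c["R"]);t=np.array(c["t"])
    o=-R.T@t; w=R.T@d
    return o+w*(depth if depth else (z-o[2])/w[2])
def cloud(c):
    h,w=c["z_map"].shape
    u,v=np.meshgrid(np.arange(w),np.arange(h))
    p=cv2.undistortPoints(np.stack([u,v],-1).reshape(-1,1,2).astype(float),c["mtx"],np.array(c["D"],float)).reshape(h,w,2)
    P=np.dstack([p,np.ones((h,w))])*c["z_map"][...,None]
    return (P-np.array(c["t"]))@np.array(c["R"])
E
python3 - <<'E'
from h import *
a=ctrl.camera("scene");b=ctrl.camera("top")
cv2.imwrite("pics/s.png",a["img"]);cv2.imwrite("pics/t.png",b["img"])
for n in ["handle","hood","bonnet","tap_a","plinth","scoop","detergent","jar","spanner"]:
    print(n,[(np.round(d["xy"]).tolist(),round(d["confidence"],2)) for d in ctrl.pinpoint(n,b)][:6])
print(ctrl.sense())
E
```

```text
handle [([350.0, 173.0], 0.44)]
hood [([247.0, 260.0], 0.93), ([217.0, 236.0], 0.92), ([251.0, 225.0], 0.79), ([349.0, 175.0], 0.47)]
bonnet [([347.0, 175.0], 0.73)]
tap_a [([370.0, 170.0], 0.8), ([309.0, 183.0], 0.79), ([329.0, 174.0], 0.75), ([290.0, 187.0], 0.46), ([218.0, 236.0], 0.44)]
plinth [([326.0, 182.0], 0.68), ([219.0, 236.0], 0.2)]
scoop [([417.0, 232.0], 0.93)]
detergent [([175.0, 212.0], 0.86)]
jar [([442.0, 207.0], 0.6)]
spanner [([326.0, 244.0], 0.85)]
{'clock': 0.55, 'joint_pos': array([ 9.02703052e-01,  3.80629170e-01,  1.29741582e+00,  1.48922334e-05,
        1.46362058e+00, -2.15307980e-01]), 'qvel': array([ 2.35549477e-03,  3.61301056e-04, -2.13604984e-04,  3.09872638e-05,
        8.96908275e-04, -1.63358760e-03]), 'tau': array([-3.27295529e-04, -4.48100173e+01, -2.31368387e+01, -1.99828883e-04,
        6.59608304e-04,  4.59383358e-06]), 'ee_pos': array([0.24059419, 0.4945545 , 0.20120138]), 'tcp_rot': array([-7.05165916e-01, -3.06138293e+00,  9.36098900e-05]), 'ft_force': array([-0.39184649,  0.0831879 , -0.30919979]), 'wrist_torque': array([-0.00617378, -0.02587663, -0.03791936]), 'finger_force': 0.0, 'gripper_width': 0.08531472212951909}
```

View pics/s.png

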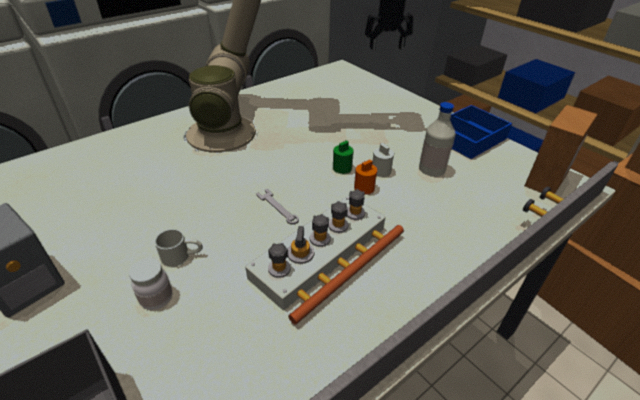

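View pics/t.png

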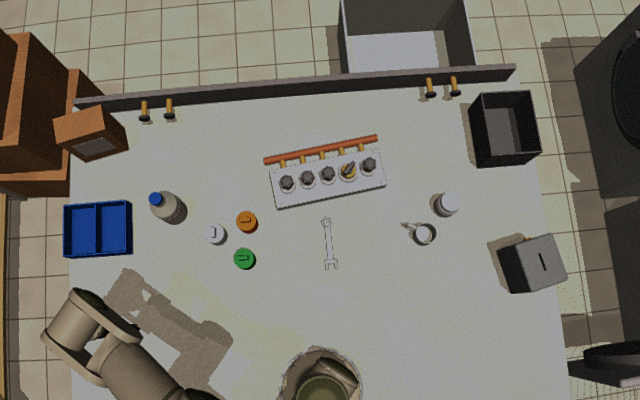

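The valves in the top view are at (287,183), (308,179), (328,174), (348,170) and (369,165). The one at (348,170), scene (301,243), has the bar handle. The hood candidates are white at top (217,234), orange at (247,222) and green at (244,259). White is the one meant. I'll measure both and confirm with a crop.

```bash
python3 - <<'E'
from h import *
a=ctrl.camera("scene");b=ctrl.camera("top")
Pa,Pb=cloud(a),cloud(b)
for P,nm,bx in [(Pb,'hoodT',(200,215,235,255)),(Pa,'hoodS',(368,140,398,178)),(Pb,'cabT',(265,140,390,210)),(Pb,'orangeT',(235,208,260,236)),(Pb,'greenT',(230,246,260,272))]:
    Q=P[bx[1]:bx[3],bx[0]:bx[2]].reshape(-1,3)
    for lo,hi in [(0.035,0.055),(.06,.072),(.085,.12)]:
        q=Q[(Q[:,2]>lo)&(Q[:,2]<hi)]
        if len(q): print(nm,lo,len(q),q.mean(0).round(4),q.min(0).round(3),q.max(0).round(3), [np.round(v,3) for v in cv2.minAreaRect((q[:,:2]*1000).astype(np.float32))])
for x,r,c in [(a,'handle',"S"),(b,'handle',"T"),(a,'bonnet','S'),(b,'bonnet','T'),(b,'tap_a','T'),(a,'tap_a','S'),(a,'stem','S'),(b,'stem','T')]:
    z={'handle':.077,'stem':.075}.get(r,.045)
    print(r,c,[(ray(x,d["xy"],z=z).round(4).tolist(),round(d["confidence"],2)) for d in ctrl.pinpoint(r,x)])
for x,c in [(a,'S'),(b,'T')]:
    print('hood',c,[(ray(x,d["xy"],z=0).round(4).tolist(),round(d["confidence"],2)) for d in ctrl.pinpoint('hood',x)])
A=cv2.resize(a["img"][135:275,240:410],None,fx=3,fy=3,interpolation=2)
cv2.imwrite("pics/c.png",A)
E
```

```text
hoodT 0.035 25 [0.4611 0.2551 0.0475] [0.447 0.244 0.039] [0.49  0.281 0.055] [array([463.883, 256.918]), array([19.133, 52.959]), np.float64(50.786)]
hoodT 0.06 240 [0.4754 0.2713 0.0658] [0.408 0.216 0.06 ] [0.505 0.299 0.072] [array([450.645, 262.222]), array([111.889,  55.78 ]), np.float64(21.08)]
hoodT 0.085 36 [0.4753 0.2717 0.0902] [0.462 0.266 0.086] [0.491 0.276 0.095] [array([476.651, 271.131]), array([ 9.407, 29.652]), np.float64(88.872)]
hoodS 0.035 122 [0.4939 0.2553 0.0454] [0.462 0.185 0.035] [0.535 0.289 0.055] [array([517.181, 238.573]), array([56.187, 97.766]), np.float64(48.786)]
hoodS 0.06 254 [0.4964 0.239  0.0661] [0.448 0.163 0.06 ] [0.537 0.303 0.072] [array([506.591, 234.907]), array([ 57.256, 145.421]), np.float64(36.916)]
hoodS 0.085 58 [0.4883 0.2454 0.0897] [0.463 0.177 0.085] [0.513 0.28  0.093] [array([497.825, 231.014]), array([ 28.648, 110.251]), np.float64(24.691)]
cabT 0.035 3512 [ 0.6183 -0.0707  0.0447] [ 0.539 -0.25   0.035] [0.732 0.111 0.055] [array([640.577, -69.552]), array([163.178, 345.717]), np.float64(7.471)]
cabT 0.06 56 [ 0.6157 -0.1097
[... 1382 characters left out ...]
0.35)]
bonnet S [([0.6299, -0.1322, 0.045], 0.97)]
bonnet T [([0.6204, -0.1404, 0.045], 0.67)]
tap_a T [([0.6052, -0.0137, 0.045], 0.68), ([0.5977, 0.0478, 0.045], 0.58), ([0.6383, -0.2011, 0.045], 0.57), ([0.6291, -0.0814, 0.045], 0.48)]
tap_a S [([0.6219, -0.0749, 0.045], 0.96), ([0.5969, 0.0526, 0.045], 0.82), ([0.6202, -0.0139, 0.045], 0.75), ([0.6294, -0.1948, 0.045], 0.71)]
stem S [([0.6248, -0.1382, 0.075], 0.93), ([0.6353, -0.1313, 0.075], 0.16)]
stem T [([0.634, -0.1368, 0.075], 0.7)]
hood S [([0.4854, 0.2624, 0.0], 0.93), ([0.3983, 0.2121, 0.0], 0.85), ([0.4952, 0.1755, 0.0], 0.57)]
hood T [([0.4759, 0.2735, 0.0], 0.89), ([0.5079, 0.1761, 0.0], 0.78), ([0.515, -0.4141, 0.0], 0.16)]
```

View pics/c.png

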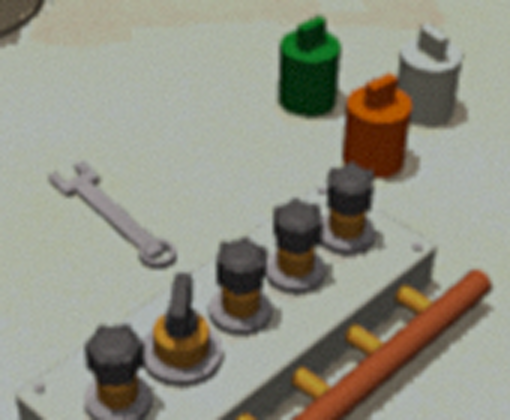

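The crop shows the straight bar at (180,310) between round knobs and the white hood at (430,75), so both targets are confirmed. Next I'll check the wrist camera mount before the first move.

```bash
cat >> h.py <<'E'
def wrist():
    from scipy.spatial.transform import Rotation as Ro
    s=ctrl.sense(); c=ctrl.camera("wrist")
    T=np.eye(4);T[:3,:3]=Ro.from_rotvec(s["tcp_rot"]).as_matrix();T[:3,3]=s["ee_pos"]
    M=T@np.array(c["mount"]); c["R"]=M[:3,:3].T; c["t"]=-M[:3,:3].T@M[:3,3]
    return s,c
def totool(s,p):
    from scipy.spatial.transform import Rotation as Ro
    return Ro.from_rotvec(s["tcp_rot"]).inv().apply(np.array(p)-s["ee_pos"])
E
python3 - <<'E'
from h import *
s,c=wrist(); print(np.round(c["mount"],3),c["mtx"]); print(totool(s,[.475,.272,.26]),totool(s,[.627,-.136,.26]))
E
```

```text
[[ 0.    -0.962 -0.272  0.069]
 [ 1.     0.001 -0.001  0.001]
 [ 0.001 -0.272  0.962 -0.172]
 [ 0.     0.     0.     1.   ]] [[331.17487367   0.         314.12898957]
 [  0.         331.17487367 197.03367501]
 [  0.           0.           1.        ]]
[-0.30814028 -0.09760753 -0.05876978] [-0.62330573 -0.39800517 -0.05877175]
```

Call:
move_arm --steps "1 -0.10 -0.03 -0.05 0; 1 -0.2 -0.06 -0.05 0; 1 -0.3 -0.1 -0.05 0; 1 -0.3 -0.1 -0.05 0; 1 -0.3 -0.1 -0.05 0; 1 -0.3 -0.1 -0.05 0; 1 -0.3 -0.1 -0.05 0; 1 -0.3 -0.1 -0.05 0; 1 -0.3 -0.1 -0.05 0; 1 -0.3 -0.1 -0.05 0"

```text
clock: 2.2
ee_pos: [0.4658, 0.2742, 0.2512]
tcp_rot: [-0.703, -3.062, -0.0]
ft_force: [0.2, 0.1, -0.5]
gripper_width: 0.0853
finger_force: 0.0
```

```bash
python3 - <<'E'
from h import *
s,c=wrist(); cv2.imwrite("pics/w1.png",c["img"]); P=cloud(c).reshape(-1,3); col=c["img"].reshape(-1,3)
print(s["ee_pos"],s["joint_pos"])
q=P[(np.hypot(P[:,0]-.475,P[:,1]-.272)<.06)]
for lo,hi in [(.02,.055),(.062,.070),(.086,.1)]:
    k=q[(q[:,2]>lo)&(q[:,2]<hi)]; print(lo,len(k),k.mean(0).round(4),cv2.minAreaRect((k[:,:2]*1000).astype(np.float32)),cv2.minEnclosingCircle((k[:,:2]*1000).astype(np.float32)))
print(totool(s,[.627,-.136,.25]))
E
```

```text
[0.46583369 0.2741788  0.25120506] [ 3.12723401e-01  3.33198251e-01  1.22580258e+00  2.31841847e-04
  1.58282272e+00 -8.06465488e-01]
0.02 153 [0.4529 0.2841 0.0379] ((456.379638671875, 282.03106689453125), (51.8873291015625, 15.845235824584961), 67.52889251708984) ((463.70074462890625, 279.0028991699219), 25.943763732910156)
0.062 1779 [0.4746 0.2746 0.0651] ((476.0601806640625, 273.848876953125), (57.76762390136719, 57.92948532104492), 63.350929260253906) ((475.9048767089844, 273.9588317871094), 29.389354705810547)
0.086 328 [0.4755 0.2741 0.0899] ((475.8540344238281, 273.9358215332031), (12.009490966796875, 29.66469383239746), 86.4412841796875) ((475.8935546875, 274.00823974609375), 15.374922752380371)
[-0.32401552 -0.29872297  0.00109681]
```

View pics/w1.png

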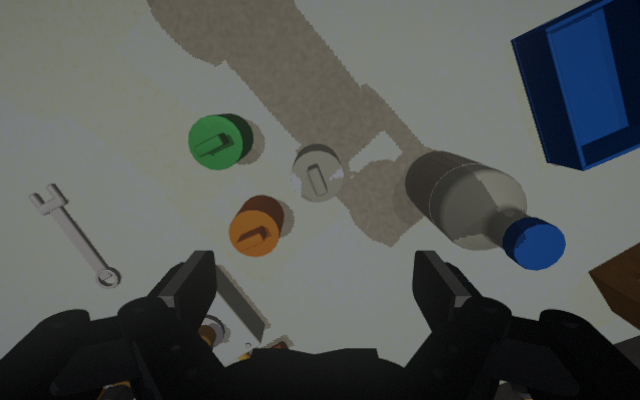

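The white hood's tab is at (318,180) in the wrist view, so the hood's axis is at (0.476, 0.274). Now the valve.

Call:
move_arm --steps "1 -0.03 -0.03 0 0; 0 -0.06 -0.06 0 0; 0 -0.32 -0.3 0 0; 0 -0.32 -0.3 0 0; 0 -0.32 -0.3 0 0; 0 -0.32 -0.3 0 0; 0 -0.32 -0.3 0 0; 0 -0.32 -0.3 0 0; 0 -0.32 -0.3 0 0; 0 -0.32 -0.3 0 0; 0 -0.32 -0.3 0 0; 0 -0.32 -0.3 0 0; 0 -0.32 -0.3 0 0; 0 -0.32 -0.3 0 0"

```text
clock: 3.65
ee_pos: [0.623, -0.1349, 0.2518]
tcp_rot: [0.702, 3.061, -0.0]
ft_force: [0.1, 0.3, 0.2]
gripper_width: 0.0427
finger_force: 0.0
```

```bash
python3 - <<'E'
from h import *
s,c=wrist(); P=cloud(c).reshape(-1,3)
print(s["ee_pos"],s["joint_pos"],s["gripper_width"],s["ft_force"],s["wrist_torque"])
q=P[(np.hypot(P[:,0]-.627,P[:,1]+.136)<.04)]
for lo,hi in [(.047,.056),(.07,.08),(.105,.116)]:
    k=q[(q[:,2]>lo)&(q[:,2]<hi)]; print(lo,len(k),k.mean(0).round(4),cv2.minAreaRect((k[:,:2]*1000).astype(np.float32)),cv2.minEnclosingCircle((k[:,:2]*1000).astype(np.float32)))
for n,z in [("handle",.077),("stem",.075),("bonnet",.045)]:
    print(n,[(d["xy"],ray(c,d["xy"],z=z).round(4).tolist(),round(d["confidence"],2)) for d in ctrl.pinpoint(n,c)])
cv2.imwrite("pics/w2.png",c["img"])
# other knob tops
k=P[(P[:,2]>.1)&(P[:,2]<.115)&(abs(P[:,0]-.62)<.1)]
for y0 in (-.2,-.075,-.014):
    m=k[np.abs(k[:,1]-y0)<.026]; print(y0,len(m),cv2.minEnclosingCircle((m[:,:2]*1000).astype(np.float32)) if len(m) else 0)
E
```

```text
[ 0.62302531 -0.1349004   0.25179794] [-3.98641490e-01  5.16678650e-01  9.26987686e-01  5.23692925e-05
  1.69728541e+00 -1.51848686e+00] 0.04267632232337622 [0.09647846 0.33431319 0.18454126] [ 0.07776403 -0.03163693  0.03464233]
0.047 910 [ 0.6226 -0.133   0.0521] ((627.7359619140625, -137.4268035888672), (67.52887725830078, 61.04241180419922), 55.7603759765625) ((626.1245727539062, -136.13412475585938), 39.92868423461914)
0.07 510 [ 0.6257 -0.1349  0.0738] ((627.2733764648438, -134.15872192382812), (40.898651123046875, 38.49655532836914), 56.9246940612793) ((628.252685546875, -135.04660034179688), 20.967283248901367)
0.105 575 [ 0.6274 -0.1345  0.1096] ((628.2432250976562, -135.0236053466797), (12.959087371826172, 43.861305236816406), 47.151939392089844) ((628.3267211914062, -135.05796813964844), 22.072711944580078)
handle [([317.9, 173.8], [0.6283, -0.132, 0.077], 0.58)]
stem []
bonnet [([315.5, 167.4], [0.6264, -0.1338, 0.045], 0.89)]
-0.2 1022 ((636.4678344726562, -196.3787078857422), 19.918258666992188)
-0.075 1201 ((619.4887084960938, -73.66621398925781), 20.054662704467773)
-0.014 1310 ((611.2463989257812, -12.327592849731445), 19.8343505859375)
```

View pics/w2.png

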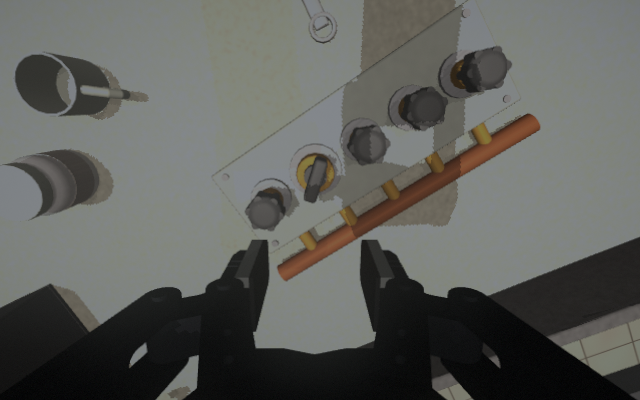

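The bar's axis is at (0.628, -0.135), which matches the midpoint of its neighbours, and its thickness points along 47°. In the picture it's the flat bar at (317,175). I'll align 17° clockwise with the fingers narrowed.

Call:
move_arm --steps "-0.3 -0.0045 0.002 0.04 0.095; -0.3 -0.0045 0.002 0.08 0.189; -0.3 -0.0045 0.002 0.10 0.189; -0.3 -0.0045 0.002 0.10 0.189; -0.3 -0.0045 0.002 0.10 0.189; -0.3 -0.0045 0.002 0.10 0.189"

```text
clock: 4.45
ee_pos: [0.6288, -0.1368, 0.1532]
tcp_rot: [1.148, 2.92, -0.0]
ft_force: [0.1, -0.6, 1.1]
gripper_width: 0.0303
finger_force: 0.0
```

```bash
cat >> h.py <<'E'
def tq(n=4):
    W=[];F=[]
    for i in range(n):
        s=ctrl.sense(); W.append(s["wrist_torque"]); F.append(s["ft_force"]); ctrl.camera("wrist")
    s=ctrl.sense(); W.append(s["wrist_torque"]); F.append(s["ft_force"])
    print("t%.2f"%s["clock"],"Tz %.3f sd %.3f"%(np.mean(W,0)[2],np.std(W,0)[2]),"T",np.mean(W,0).round(3),"F",np.mean(F,0).round(2),"pos",s["ee_pos"].round(4),"yaw %.2f"%(2*np.degrees(np.arctan2(s["tcp_rot"][1],s["tcp_rot"][0]))%360),"w %.4f f %.1f"%(s["gripper_width"],s["finger_force"]),"j6 %.3f"%s["joint_pos"][5])
E
python3 - <<'E'
from h import *
tq(6); s=ctrl.sense(); print(totool(s,[.628,-.135,.088]))
E
```

```text
t4.75 Tz 0.017 sd 0.039 T [-0.004 -0.001  0.017] F [ 0.18 -0.14  0.09] pos [ 0.6282 -0.1366  0.1517] yaw 137.05 w 0.0298 f 0.0 j6 -1.219
[0.00125595 0.00105024 0.06371606]
```

Call:
move_arm --steps "-0.3 0.0012 0.001 0.02 0; -0.3 0.0012 0.001 0.04 0; -0.3 0.0012 0.001 0.055 0; -0.3 0.0012 0.001 0.063 0; -0.3 0.0012 0.001 0.063 0; -0.3 0.0012 0.001 0.063 0"

```text
clock: 5.35
ee_pos: [0.6282, -0.1351, 0.089]
tcp_rot: [1.15, 2.922, -0.0]
ft_force: [0.3, -0.4, 0.9]
gripper_width: 0.0298
finger_force: 0.0
```

```bash
python3 - <<'E'
from h import *
tq(2); s=ctrl.sense(); print(totool(s,[.628,-.135,.088]))
E
```

```text
t5.45 Tz 0.017 sd 0.029 T [ 0.02  -0.02   0.017] F [ 0.54  0.15 -0.1 ] pos [ 0.6283 -0.1352  0.0893] yaw 137.05 w 0.0299 f 0.0 j6 -1.217
[ 3.67010591e-04 -9.89497728e-05  1.25822779e-03]
```

Now close on the bar.

Call:
move_arm --steps "-1 0 0 0 0; -1 0 0 0 0; -1 0 0 0 0; -1 0 0 0 0; -1 0 0 0 0; -1 0 0 0 0" --grip_force 60

```text
clock: 6.05
ee_pos: [0.6279, -0.135, 0.0882]
tcp_rot: [1.15, 2.923, 0.0]
ft_force: [-0.4, 0.5, -0.0]
gripper_width: -0.0
finger_force: 0.0
```

```bash
python3 - <<'E'
from h import *
tq(4)
E
```

```text
t6.25 Tz -0.014 sd 0.034 T [ 0.009  0.01  -0.014] F [0.02 0.15 0.3 ] pos [ 0.6279 -0.135   0.0882] yaw 137.05 w 0.0001 f 0.0 j6 -1.217
```

The fingers shut completely without meeting the bar, so I need to look.

```bash
python3 - <<'E'
from h import *
s,c=wrist(); b=ctrl.camera("scene")
cv2.imwrite("pics/w3.png",np.vstack([c["img"],cv2.resize(b["img"][200:260,260:356],(640,400),interpolation=2)])[::1])
im=cv2.imread("pics/w3.png"); cv2.imwrite("pics/w3.png",cv2.resize(im,(480,600)))
E
```

```text
(no output)
```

View pics/w3.png

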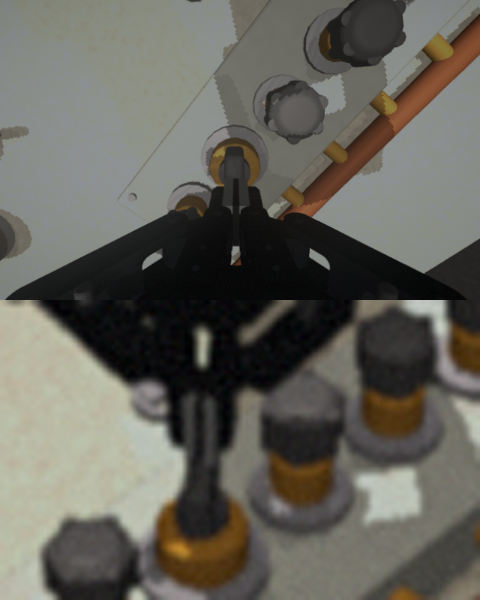

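```bash
python3 - <<'E'
from h import *
from scipy.spatial.transform import Rotation as Ro
s,c=wrist(); P=cloud(c); Rt=Ro.from_rotvec(s["tcp_rot"]).inv().as_matrix()
Q=((P-s["ee_pos"])@Rt.T)*1000
for r in range(180,330,10):
    print(r,' '.join("%d,%d,%d"%tuple(Q[r,u]) if c["z_map"][r,u]>0 else '-' for u in range(274,360,8)))
a=ctrl.camera("scene")
A=np.hstack([cv2.resize(c["img"][150:350,240:390],(450,600),interpolation=2),cv2.resize(a["img"][205:265,280:315],(350,600),interpolation=2)])
cv2.imwrite("pics/w4.png",A)
E
```

```text
180 19,-25,44 21,-19,38 21,-14,34 21,-9,35 21,-4,36 21,0,36 21,6,35 21,11,36 21,16,36 19,22,44 19,27,44
190 14,-25,36 15,-19,36 15,-14,35 17,-8,25 19,-3,17 19,0,17 19,5,20 17,10,28 15,16,35 15,21,35 13,27,44
200 8,-25,35 8,-20,35 14,-13,15 15,-8,13 21,-3,-8 21,0,-9 20,5,-6 14,10,14 13,15,16 8,21,36 8,27,36
210 1,-25,36 8,-18,14 8,-13,14 8,-8,14 19,-2,-19 19,0,-20 19,4,-20 8,10,14 8,15,14 1,21,35 1,27,36
220 -5,-25,35 2,-18,14 2,-13,14 6,-7,1 15,-2,-22 15,0,-22 15,4,-22 6,9,1 2,15,14 1,20,16 -5,27,36
230 -12,-25,35 -4,-18,15 -3,-13,13 0,-8,1 10,-2,-22 10,0,-22 9,4,-21 0,9,1 -4,15,14 -12,22,36 -15,28,44
240 -23,-27,43 -19,-20,36 -10,-13,13 -5,-8,1 10,-2,-35 11,0,-36 10,4,-35 -5,9,1 -10,15,13 -23,23,44 -23,28,43
250 -28,-26,37 -30,-21,44 6,-9,-35 7,-6,-37 10,-2,-45 10,0,-46 10,4,-46 10,7,-46 6,11,-37 -31,23,44 -31,29,44
260 -34,-26,36 7,-12,-47 6,-8,-46 10,-5,-54 10,-2,-54 11,1,-55 10,4,-54 10,7,-54 7,10,-48 6,14,-46 -39,29,45
270 -41,-26,34 7,-11,-56 6,-8,-55 11,-4,-63 10,-1,-63 10,1,-62 11,3,-64 10,6,-63 6,10,-54 6,13,-54 -46,29,44
280 -43,-25,23 11,-9,-72 13,-6,-74 12,-4,-72 11,-1,-71 8,1,-65 12,3,-72 - 13,8,-74 13,11,-74 11,14,-72
290 11,-11,-77 11,-9,-77 12,-6,-78 11,-4,-78 12,-1,-78 4,1,-66 12,3,-79 12,6,-78 12,8,-78 11,11,-78 11,13,-77
300 12,-10,-84 11,-8,-83 11,-6,-83 12,-3,-84 10,-1,-81 0,1,-66 8,3,-78 11,5,-83 12,8,-84 11,10,-83 11,13,-83
310 16,-9,-95 17,-7,-96 16,-5,-95 16,-3,-96 3,-1,-76 -3,1,-66 3,3,-76 16,5,-95 16,7,-95 16,9,-95 16,11,-96
320 17,-8,-101 17,-6,-100 16,-5,-99 15,-3,-98 0,-1,-77 - 0,3,-76 14,5,-97 17,7,-100 16,9,-100 17,11,-100
```

View pics/w4.png

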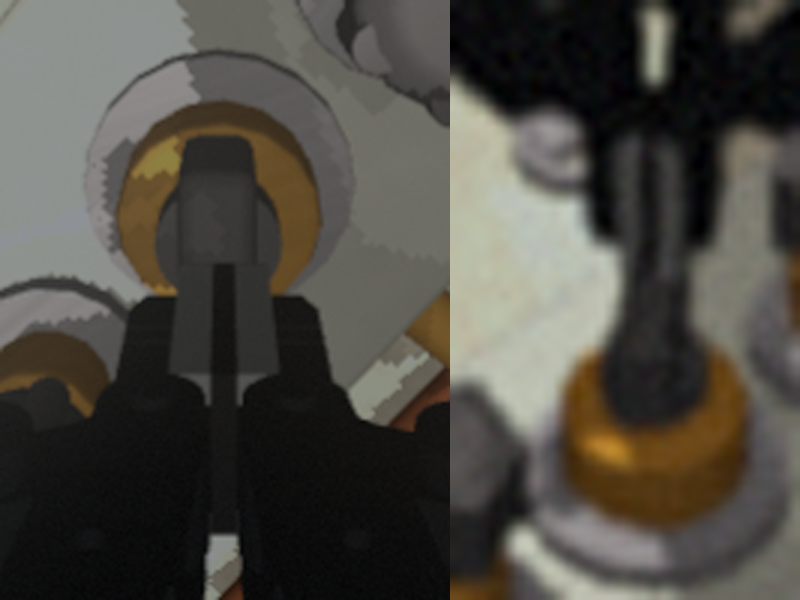

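The fingers shut above the bar: their real tips show about 33 mm behind the reported TCP (pads at w4 (220,300), bar top at (215,200)). I'll reopen, measure the tip depth and go lower.

Call:
move_arm --steps "-0.3 0 0 0 0; -0.3 0 0 0 0; -0.3 0 0 0 0; -0.3 0 0 0 0; -0.3 0 0 0 0"

```text
clock: 6.95
ee_pos: [0.6279, -0.135, 0.0882]
tcp_rot: [1.15, 2.923, -0.0]
ft_force: [0.1, -0.3, 0.4]
gripper_width: 0.0301
finger_force: 0.0
```

```bash
python3 - <<'E'
from h import *
from scipy.spatial.transform import Rotation as Ro
s,c=wrist(); P=cloud(c); Rt=Ro.from_rotvec(s["tcp_rot"]).inv().as_matrix()
Q=((P-s["ee_pos"])@Rt.T)*1000
print(s["gripper_width"])
q=Q.reshape(-1,3); q=q[(np.abs(q[:,0])<14)&(np.abs(q[:,1])<60)]
for lo in range(-100,0,6):
    k=q[(q[:,2]>=lo)&(q[:,2]<lo+6)]
    if len(k): print(lo,len(k),k.min(0).round(),k.max(0).round(),"inner",np.sort(np.abs(k[:,1]))[:3].round(1))
for r in range(226,290,4):
    print(r,' '.join("%d,%d,%d"%tuple(Q[r,u]) if c["z_map"][r,u]>0 else '-' for u in range(252,380,8)))
E
```

```text
0.03008090625473755
-100 3046 [ -12.  -55. -100.] [ 13.  58. -94.] inner [11.5 13.8 38.3]
-94 3342 [-13. -53. -94.] [ 13.  54. -88.] inner [12.7 14.7 16.8]
-88 6804 [-13. -49. -88.] [ 14.  53. -82.] inner [13.4 13.7 13.7]
-82 2103 [-13. -47. -82.] [ 14.  49. -76.] inner [14.4 14.4 14.5]
-76 1080 [ -7. -44. -76.] [ 14.  45. -70.] inner [15.1 15.1 15.2]
-70 1078 [-11. -31. -70.] [ 12.  27. -64.] inner [13.5 13.5 13.5]
-64 568 [-11. -27. -64.] [ 12.  30. -58.] inner [13.5 13.5 13.6]
-58 644 [-11. -27. -58.] [ 12.  30. -52.] inner [13.5 13.6 13.6]
-52 549 [-11. -27. -52.] [ 12.  30. -46.] inner [13.5 13.6 13.6]
-46 497 [-11. -27. -46.] [ 12.  30. -40.] inner [13.6 13.6 13.6]
-40 360 [-11. -26. -40.] [ 11.  28. -34.] inner [13.6 13.6 13.6]
-34 86 [ -9. -20. -34.] [ 11.  23. -29.] inner [13.6 13.6 13.7]
-28 401 [-14.  -5. -24.] [ 14.   5. -22.] inner [0. 0. 0.]
-22 951 [-14.  -6. -22.] [ 14.   7. -17.] inner [0. 0. 0.]
-4 156 [ -9. -11.  -0.] [ 9. 12.  2.] inner [7.4 7.4 7.5]
226 -12,-42,43 -12,-36,43 -13,-31,44 -9,-24,36 -1,-17,14 -1,-12,14 11,-5,-20 12,-1,-22 12,1,-21 11,5,-20 2,11,2 -1,
[... 1809 characters left out ...]
 10,16,-62 10,19,-63 11,22,-63
274 6,-22,-59 10,-18,-65 10,-15,-66 5,-13,-56 -45,-19,35 -49,-15,44 -15,-6,-18 -13,-2,-22 -13,1,-21 -14,6,-20 -50,13,44 -50,19,44 -4,16,-38 9,16,-63 10,18,-66 10,21,-66
278 13,-19,-73 11,-17,-70 9,-15,-67 3,-13,-55 -48,-20,36 -52,-15,43 -17,-6,-18 -15,-2,-22 -16,1,-20 -16,6,-20 -52,13,43 -53,19,44 -5,16,-39 8,16,-64 9,18,-66 12,20,-71
282 13,-19,-75 11,-16,-73 8,-15,-68 2,-13,-57 -52,-20,36 -55,-15,42 -56,-9,44 -18,-2,-20 -17,1,-22 -18,6,-20 -56,14,44 -56,19,44 -6,16,-40 7,16,-66 7,18,-66 11,20,-73
286 12,-19,-76 11,-16,-75 6,-15,-67 1,-13,-57 -55,-20,36 -60,-15,45 -59,-9,44 -20,-2,-21 -20,1,-21 -59,8,44 -59,14,43 -59,19,43 -9,16,-39 5,16,-65 6,18,-67 11,19,-75
```

Call:
move_arm --steps "-0.3 0 0 0.01 0; -0.3 0 0 0.02 0; -0.3 0 0 0.028 0; -0.3 0 0 0.032 0; -0.3 0 0 0.032 0; -1 0 0 0.032 0; -1 0 0 0.032 0; -1 0 0 0.032 0; -1 0 0 0.032 0; -1 0 0 0.032 0"

```text
clock: 8.0
ee_pos: [0.6276, -0.1359, 0.0574]
tcp_rot: [1.15, 2.923, -0.002]
ft_force: [-4.7, -3.0, 5.3]
gripper_width: 0.012
finger_force: 65.4
```

```bash
python3 - <<'E'
from h import *
tq(4)
E
```

```text
t8.20 Tz 0.057 sd 0.026 T [-0.362  0.706  0.057] F [-4.82 -3.1   5.17] pos [ 0.6276 -0.1359  0.0574] yaw 137.04 w 0.0117 f 65.4 j6 -1.217
```

The bar is gripped (12 mm wide, 65 N). I'll relieve the side load and turn 6°, which is inside the guaranteed free travel.

Call:
move_arm --steps "-1 0 -0.001 -0.001 0; -1 0 -0.001 -0.001 0.02; -1 0 -0.001 -0.001 0.04; -1 0 -0.001 -0.001 0.06; -1 0 -0.001 -0.001 0.07; -1 0 -0.001 -0.001 0.07"

```text
clock: 8.8
ee_pos: [0.6276, -0.1359, 0.0575]
tcp_rot: [1.309, 2.855, 0.0]
ft_force: [1.3, -1.3, -1.9]
gripper_width: 0.0115
finger_force: 64.4
```

```bash
python3 - <<'E'
from h import *
tq(4)
E
```

```text
t9.00 Tz -0.073 sd 0.017 T [-0.134 -0.503 -0.073] F [ 1.78 -1.26 -1.25] pos [ 0.6276 -0.1359  0.0575] yaw 130.76 w 0.0120 f 64.4 j6 -1.109
```

Call:
move_arm --steps "-1 0 0 0 0.015; -1 0 0 0 0.03; -1 0 0 0 0.044; -1 0 0 0 0.044; -1 0 0 0 0.044"

```text
clock: 9.5
ee_pos: [0.6275, -0.1359, 0.0575]
tcp_rot: [1.407, 2.808, 0.0]
ft_force: [4.2, -2.0, 0.2]
gripper_width: 0.0121
finger_force: 64.6
```

```bash
python3 - <<'E'
from h import *
tq(4)
E
```

```text
t9.70 Tz -0.066 sd 0.019 T [-0.295 -0.957 -0.066] F [ 4.54 -2.42  0.78] pos [ 0.6275 -0.1359  0.0574] yaw 126.79 w 0.0117 f 64.6 j6 -1.039
```

Call:
move_arm --steps "-1 -0.0008 0.0003 0 0.015; -1 -0.0008 0.0003 0 0.033; -1 -0.0008 0.0003 0 0.033; -1 -0.0008 0.0003 0 0.033"

```text
clock: 10.1
ee_pos: [0.6276, -0.1359, 0.0574]
tcp_rot: [-1.479, -2.771, -0.0]
ft_force: [-1.7, 0.5, 5.1]
gripper_width: 0.0117
finger_force: 65.5
```

```bash
python3 - <<'E'
from h import *
tq(3)
E
```

```text
t10.25 Tz -0.066 sd 0.019 T [ 0.202 -0.092 -0.066] F [-1.47  0.35  5.44] pos [ 0.6276 -0.1359  0.0574] yaw 123.82 w 0.0118 f 65.5 j6 -0.988
```

Call:
move_arm --steps "-1 0 0 0 0.018; -1 0 0 0 0.036; -1 0 0 0 0.036; -1 0 0 0 0.036"

```text
clock: 10.65
ee_pos: [0.6276, -0.1359, 0.0574]
tcp_rot: [-1.557, -2.728, -0.0]
ft_force: [0.2, 1.1, 5.5]
gripper_width: 0.0121
finger_force: 65.6
```

```bash
python3 - <<'E'
from h import *
tq(3)
E
```

```text
t10.80 Tz -0.057 sd 0.011 T [ 0.15  -0.091 -0.057] F [-0.65  0.71  5.33] pos [ 0.6276 -0.1359  0.0574] yaw 120.58 w 0.0118 f 65.6 j6 -0.931
```

Call:
move_arm --steps "-1 0 0 0 0.018; -1 0 0 0 0.036; -1 0 0 0 0.036; -1 0 0 0 0.036"

```text
clock: 11.2
ee_pos: [0.6276, -0.1359, 0.0575]
tcp_rot: [-1.633, -2.683, -0.0]
ft_force: [-0.9, 1.3, 5.8]
gripper_width: 0.0117
finger_force: 65.6
```

```bash
python3 - <<'E'
from h import *
tq(3)
E
```

```text
t11.35 Tz -0.066 sd 0.032 T [ 0.172 -0.082 -0.066] F [-1.34  0.89  5.48] pos [ 0.6276 -0.1359  0.0574] yaw 117.35 w 0.0116 f 65.6 j6 -0.875
```

Call:
move_arm --steps "-1 0 0 0 0.02; -1 0 0 0 0.04; -1 0 0 0 0.04; -1 0 0 0 0.04"

```text
clock: 11.75
ee_pos: [0.6276, -0.1359, 0.0574]
tcp_rot: [-1.716, -2.63, 0.0]
ft_force: [-0.5, 1.8, 5.5]
gripper_width: 0.0119
finger_force: 65.6
```

```bash
python3 - <<'E'
from h import *
tq(3)
E
```

```text
t11.90 Tz -0.068 sd 0.006 T [ 0.156 -0.074 -0.068] F [-0.75  0.67  5.29] pos [ 0.6276 -0.1359  0.0574] yaw 113.75 w 0.0122 f 65.6 j6 -0.812
```

Call:
move_arm --steps "-1 0 0 0 0.02; -1 0 0 0 0.04; -1 0 0 0 0.04; -1 0 0 0 0.04"

```text
clock: 12.3
ee_pos: [0.6276, -0.1359, 0.0574]
tcp_rot: [-1.798, -2.575, 0.0]
ft_force: [-0.7, 0.7, 5.0]
gripper_width: 0.012
finger_force: 65.6
```

```bash
python3 - <<'E'
from h import *
tq(3)
E
```

```text
t12.45 Tz -0.057 sd 0.010 T [ 0.145 -0.105 -0.057] F [-0.98  0.47  5.  ] pos [ 0.6276 -0.1359  0.0574] yaw 110.15 w 0.0115 f 65.6 j6 -0.749
```

Call:
move_arm --steps "-1 0 0 0 0.02; -1 0 0 0 0.04; -1 0 0 0 0.04; -1 0 0 0 0.04"

```text
clock: 12.85
ee_pos: [0.6276, -0.136, 0.0574]
tcp_rot: [-1.878, -2.517, 0.0]
ft_force: [0.0, 0.6, 4.7]
gripper_width: 0.012
finger_force: 65.6
```

```bash
python3 - <<'E'
from h import *
tq(3)
E
```

```text
t13.00 Tz -0.031 sd 0.013 T [ 0.131 -0.107 -0.031] F [-0.52  0.58  5.07] pos [ 0.6276 -0.1359  0.0574] yaw 106.55 w 0.0118 f 65.6 j6 -0.686
```

Call:
move_arm --steps "-1 0 0 0 0.015; -1 0 0 0 0.015; -1 0 0 0 0.015"

```text
clock: 13.3
ee_pos: [0.6276, -0.136, 0.0574]
tcp_rot: [-1.908, -2.495, 0.0]
ft_force: [-1.1, 0.4, 5.6]
gripper_width: 0.0121
finger_force: 65.6
```

```bash
python3 - <<'E'
from h import *
tq(5)
E
```

```text
t13.55 Tz -0.032 sd 0.021 T [ 0.119 -0.11  -0.032] F [-0.79  0.82  5.21] pos [ 0.6276 -0.136   0.0574] yaw 105.20 w 0.0119 f 65.6 j6 -0.663
```

Call:
move_arm --steps "-1 0 0 0 0.02; -1 0 0 0 0.04; -1 0 0 0 0.04; -1 0 0 0 0.04"

```text
clock: 13.95
ee_pos: [0.6276, -0.1359, 0.0574]
tcp_rot: [-1.985, -2.434, 0.0]
ft_force: [-0.8, 0.6, 4.1]
gripper_width: 0.0117
finger_force: 65.6
```

```bash
python3 - <<'E'
from h import *
tq(3)
E
```

```text
t14.10 Tz -0.004 sd 0.015 T [ 0.088 -0.147 -0.004] F [-0.9  0.6  5.1] pos [ 0.6276 -0.136   0.0574] yaw 101.61 w 0.0115 f 65.6 j6 -0.600
```

Call:
move_arm --steps "-1 0 0 0 0.02; -1 0 0 0 0.036; -1 0 0 0 0.036; -1 0 0 0 0.036"

```text
clock: 14.5
ee_pos: [0.6276, -0.136, 0.0574]
tcp_rot: [-2.053, -2.377, 0.0]
ft_force: [-1.0, 1.1, 5.9]
gripper_width: 0.0115
finger_force: 65.5
```

```bash
python3 - <<'E'
from h import *
tq(3); print(ctrl.sense()["tau"].round(3))
E
```

```text
t14.65 Tz 0.135 sd 0.044 T [ 0.098 -0.174  0.135] F [-0.97  0.62  5.16] pos [ 0.6276 -0.136   0.0574] yaw 98.38 w 0.0120 f 65.5 j6 -0.544
[-2.8900e-01 -5.3110e+01 -1.9223e+01 -1.3300e-01  4.5000e-02  1.2100e-01]
```

Call:
move_arm --steps "-1 0 0 0 0.005; -1 0 0 0 0.01; -1 0 0 0 0.01; -1 0 0 0 0.01"

```text
clock: 15.05
ee_pos: [0.6276, -0.136, 0.0574]
tcp_rot: [-2.071, -2.361, 0.0]
ft_force: [-0.4, 0.5, 5.6]
gripper_width: 0.0122
finger_force: 65.5
```

```bash
python3 - <<'E'
from h import *
tq(5); print(ctrl.sense()["tau"].round(3))
E
```

```text
t15.30 Tz 0.185 sd 0.022 T [ 0.109 -0.207  0.185] F [-1.09  0.73  5.18] pos [ 0.6276 -0.136   0.0574] yaw 97.49 w 0.0121 f 65.5 j6 -0.528
[ -0.326 -53.112 -19.219  -0.111   0.058   0.181]
```

Call:
move_arm --steps "-1 0 0 0 0.007; -1 0 0 0 0.014; -1 0 0 0 0.014; -1 0 0 0 0.014"

```text
clock: 15.7
ee_pos: [0.6276, -0.136, 0.0574]
tcp_rot: [-2.097, -2.338, 0.0]
ft_force: [-0.2, 0.2, 5.9]
gripper_width: 0.0118
finger_force: 64.5
```

```bash
python3 - <<'E'
from h import *
tq(5); print(ctrl.sense()["tau"].round(3))
E
```

```text
t15.95 Tz 0.207 sd 0.024 T [ 0.114 -0.188  0.207] F [-0.48  0.37  5.6 ] pos [ 0.6276 -0.136   0.0574] yaw 96.23 w 0.0121 f 64.5 j6 -0.506
[ -0.344 -53.105 -19.216  -0.103   0.06    0.214]
```

The torque is growing more slowly because the bar is yielding in the pads. I'll raise the grip force moderately without turning.

Call:
move_arm --steps "-1 0 0 0 0; -1 0 0 0 0; -1 0 0 0 0" --grip_force 80

```text
clock: 16.25
ee_pos: [0.6277, -0.136, 0.0575]
tcp_rot: [-2.097, -2.339, 0.0]
ft_force: [-1.2, 0.7, 5.6]
gripper_width: 0.0112
finger_force: 85.2
```

```bash
python3 - <<'E'
from h import *
tq(5); print(ctrl.sense()["tau"].round(3))
E
```

```text
t16.50 Tz 0.224 sd 0.027 T [ 0.133 -0.196  0.224] F [-1.25  0.48  5.56] pos [ 0.6276 -0.136   0.0575] yaw 96.23 w 0.0115 f 85.2 j6 -0.506
[-3.6900e-01 -5.2870e+01 -1.9173e+01 -9.7000e-02  2.1000e-02  2.3500e-01]
```

Call:
move_arm --steps "-1 0 0 0 0.005; -1 0 0 0 0.01; -1 0 0 0 0.01; -1 0 0 0 0.01"

```text
clock: 16.9
ee_pos: [0.6277, -0.136, 0.0575]
tcp_rot: [-2.116, -2.322, 0.0]
ft_force: [-0.7, -0.6, 5.2]
gripper_width: 0.0112
finger_force: 85.2
```

```bash
python3 - <<'E'
from h import *
tq(5); print(ctrl.sense()["tau"].round(3))
E
```

```text
t17.15 Tz 0.220 sd 0.009 T [ 0.127 -0.181  0.22 ] F [-1.09  0.27  5.13] pos [ 0.6277 -0.136   0.0575] yaw 95.33 w 0.0113 f 85.2 j6 -0.490
[-3.6600e-01 -5.2871e+01 -1.9170e+01 -1.0100e-01  3.3000e-02  2.3800e-01]
```

Call:
move_arm --steps "-1 0 0 0 0; -1 0 0 0 0; -1 0 0 0 0.006; -1 0 0 0 0.006; -1 0 0 0 0.006" --grip_force 115

```text
clock: 17.65
ee_pos: [0.6277, -0.136, 0.0576]
tcp_rot: [-2.126, -2.312, 0.0]
ft_force: [-0.7, 0.8, 6.7]
gripper_width: 0.011
finger_force: 115.7
```

```bash
python3 - <<'E'
from h import *
tq(5); print(ctrl.sense()["tau"].round(3))
E
```

```text
t17.90 Tz 0.276 sd 0.025 T [ 0.15  -0.143  0.276] F [-1.    0.77  6.07] pos [ 0.6277 -0.136   0.0576] yaw 94.79 w 0.0110 f 115.7 j6 -0.481
[-3.8100e-01 -5.2501e+01 -1.9105e+01 -9.9000e-02 -3.3000e-02  2.4200e-01]
```

Call:
move_arm --steps "-1 0 0 0 0.007; -1 0 0 0 0.007; -1 0 0 0 0.007; -1 0 0 0 0.007"

```text
clock: 18.3
ee_pos: [0.6277, -0.136, 0.0576]
tcp_rot: [-2.139, -2.301, 0.0]
ft_force: [-1.1, 0.4, 5.5]
gripper_width: 0.0107
finger_force: 115.7
```

```bash
python3 - <<'E'
from h import *
tq(6); print(ctrl.sense()["tau"].round(3))
E
```

```text
t18.60 Tz 0.275 sd 0.033 T [ 0.124 -0.159  0.275] F [-1.2   0.32  6.18] pos [ 0.6277 -0.136   0.0576] yaw 94.16 w 0.0110 f 115.7 j6 -0.470
[-3.9300e-01 -5.2502e+01 -1.9102e+01 -9.5000e-02 -2.4000e-02  2.6300e-01]
```

Call:
move_arm --steps "-1 0 0 0 0.006; -1 0 0 0 0.012; -1 0 0 0 0.012; -1 0 0 0 0.012; -1 0 0 0 0.012"

```text
clock: 19.1
ee_pos: [0.6277, -0.136, 0.0576]
tcp_rot: [-2.161, -2.28, 0.0]
ft_force: [-0.2, 0.6, 6.4]
gripper_width: 0.0108
finger_force: 115.7
```

```bash
python3 - <<'E'
from h import *
tq(6); print(ctrl.sense()["tau"].round(3))
E
```

```text
t19.40 Tz 0.309 sd 0.008 T [ 0.148 -0.194  0.309] F [-1.26  0.04  5.93] pos [ 0.6277 -0.136   0.0576] yaw 93.09 w 0.0105 f 115.7 j6 -0.451
[-4.1300e-01 -5.2503e+01 -1.9098e+01 -8.7000e-02 -1.0000e-02  3.0000e-01]
```

It's snug at 0.30 N m and held. Release and rise.

Call:
move_arm --steps "-0.3 0 0 0 0; -0.3 0 0 0 0; -0.3 0 0 0 0; -0.3 0 0 0 0; -0.3 0 0 -0.03 0; -0.3 0 0 -0.07 0; -0.3 0 0 -0.12 0; -0.3 0 0 -0.17 0; -0.3 0 0 -0.17 0; -0.3 0 0 -0.17 0" --grip_force 60

```text
clock: 20.4
ee_pos: [0.628, -0.1362, 0.2278]
tcp_rot: [2.161, 2.278, 0.001]
ft_force: [0.2, -0.6, -0.8]
gripper_width: 0.0297
finger_force: 0.0
```

```bash
python3 - <<'E'
from h import *
s,c=wrist(); P=cloud(c).reshape(-1,3)
print(s["ee_pos"],s["tcp_rot"],s["joint_pos"],s["gripper_width"])
q=P[(np.hypot(P[:,0]-.628,P[:,1]+.135)<.035)]
for lo,hi in [(.07,.08),(.105,.116)]:
    k=q[(q[:,2]>lo)&(q[:,2]<hi)]; print(lo,len(k),cv2.minAreaRect((k[:,:2]*1000).astype(np.float32)),cv2.minEnclosingCircle((k[:,:2]*1000).astype(np.float32)))
k=P[(P[:,2]>.1)&(P[:,2]<.115)&(abs(P[:,0]-.62)<.1)]
for y0 in (-.2,-.075,-.014):
    m=k[np.abs(k[:,1]-y0)<.026]; print(y0,len(m),cv2.minEnclosingCircle((m[:,:2]*1000).astype(np.float32)) if len(m) else 0)
print(totool(s,[.476,.274,.2]))
E
```

```text
[ 0.62799611 -0.13622797  0.22783571] [2.16072926e+00 2.27842078e+00 8.34276344e-04] [-3.97479137e-01  5.34996250e-01  9.61613706e-01 -4.63607403e-05
  1.64335760e+00 -4.50494466e-01] 0.029684644766453522
0.07 590 ((627.9583129882812, -134.38003540039062), (40.985103607177734, 38.59641647338867), 10.626754760742188) ((628.180908203125, -135.5811767578125), 20.75040054321289)
0.105 669 ((628.1937255859375, -135.50228881835938), (13.025266647338867, 43.93983459472656), 12.241820335388184) ((628.3449096679688, -135.4635467529297), 22.08609390258789)
-0.2 1107 ((636.5540771484375, -196.52047729492188), 19.670663833618164)
-0.075 1462 ((620.0768432617188, -73.54132080078125), 19.655670166015625)
-0.014 1817 ((611.6451416015625, -12.155081748962402), 20.065073013305664)
[ 0.41772618 -0.13008559  0.02733509]
```

The valve is closed: the bar now lies at 12°, so it turned 35°, and the neighbours are unchanged. Move over the hood with the tool yaw set to the tab.

Call:
move_arm --steps "-0.3 0.04 -0.012 -0.022 -0.09; -0.3 0.08 -0.025 -0.022 -0.18; -0.3 0.4177 -0.130 -0.022 -0.926; -0.3 0.4177 -0.130 -0.022 -0.926; -0.3 0.4177 -0.130 -0.022 -0.926; -0.3 0.4177 -0.130 -0.022 -0.926; -0.3 0.4177 -0.130 -0.022 -0.926; -0.3 0.4177 -0.130 -0.022 -0.926; -0.3 0.4177 -0.130 -0.022 -0.926; -0.3 0.4177 -0.130 -0.022 -0.926; -0.3 0.4177 -0.130 -0.022 -0.926; -0.3 0.4177 -0.130 -0.022 -0.926; -0.3 0.4177 -0.130 -0.022 -0.926; -0.3 0.4177 -0.130 -0.022 -0.926; -0.3 0.4177 -0.130 -0.022 -0.926"

```text
clock: 21.95
ee_pos: [0.4763, 0.2734, 0.2491]
tcp_rot: [-0.103, -3.14, 0.0]
ft_force: [0.1, 0.2, 0.1]
gripper_width: 0.0298
finger_force: 0.0
```

```bash
python3 - <<'E'
from h import *
s,c=wrist(); P=cloud(c).reshape(-1,3)
tq(1)
q=P[(np.hypot(P[:,0]-.476,P[:,1]-.274)<.05)]
for lo,hi in [(.062,.070),(.086,.1)]:
    k=q[(q[:,2]>lo)&(q[:,2]<hi)]; print(lo,len(k),cv2.minAreaRect((k[:,:2]*1000).astype(np.float32)),cv2.minEnclosingCircle((k[:,:2]*1000).astype(np.float32)))
t=ctrl.camera("top");PT=cloud(t).reshape(-1,3)
k=PT[(PT[:,2]>.12)&(PT[:,2]<.215)&(np.hypot(PT[:,0]-.52,PT[:,1]-.42)<.1)]; print("bottle",len(k),cv2.minEnclosingCircle((k[:,:2]*1000).astype(np.float32)))
s=ctrl.sense(); y=np.radians((2*np.degrees(np.arctan2(s["tcp_rot"][1],s["tcp_rot"][0]))-90)); print(totool(s,[.476-.0011*np.cos(y),.274-.0011*np.sin(y),.0355]))
E
```

```text
t22.05 Tz -0.011 sd 0.020 T [ 0.023  0.001 -0.011] F [-0.42  0.37 -0.07] pos [0.4762 0.2736 0.2492] yaw 176.30 w 0.0299 f 0.0 j6 -1.200
0.062 1872 ((476.0528564453125, 274.0999450683594), (56.98464584350586, 57.66471481323242), 85.95391845703125) ((475.8084411621094, 274.05322265625), 29.304258346557617)
0.086 322 ((475.927734375, 274.10260009765625), (10.304521560668945, 30.30129623413086), 86.06098937988281) ((475.89654541015625, 274.0206604003906), 15.471471786499023)
bottle 0 ((0.0, 0.0), 0.0)
[ 1.15213745e-04 -8.48733020e-04  2.13741259e-01]
```

Call:
move_arm --steps "-0.3 0 -0.0008 0.04 0; -0.3 0 -0.0008 0.09 0; -0.3 0 -0.0008 0.14 0; -0.3 0 -0.0008 0.18 0; -0.3 0 -0.0008 0.2 0; -0.3 0 -0.0008 0.21 0; -0.3 0 -0.0008 0.213 0; -0.3 0 -0.0008 0.213 0; -0.3 0 -0.0008 0.213 0; -1 0 -0.0008 0.213 0; -1 0 -0.0008 0.213 0; -1 0 -0.0008 0.213 0; -1 0 -0.0008 0.213 0; -1 0 -0.0008 0.213 0" --grip_force 40

```text
clock: 23.5
ee_pos: [0.4763, 0.2734, 0.0371]
tcp_rot: [0.099, 3.138, 0.001]
ft_force: [-1.0, 0.1, 7.5]
gripper_width: 0.0112
finger_force: 44.6
```

```bash
python3 - <<'E'
from h import *
tq(2)
E
```

```text
t23.60 Tz 0.001 sd 0.046 T [-0.01   0.145  0.001] F [-0.93 -0.07  6.9 ] pos [0.4764 0.2734 0.0371] yaw 176.37 w 0.0110 f 44.6 j6 -1.202
```

Call:
move_arm --steps "-1 0 0 -0.02 0; -1 0 0 -0.05 0; -1 0 0 -0.1 0; -1 0 0 -0.15 0; -1 0 0 -0.16 0; -1 0 0 -0.16 0; -1 0 0 -0.16 0; -1 0 0 -0.16 0" --grip_force 60

```text
clock: 24.4
ee_pos: [0.4751, 0.273, 0.1941]
tcp_rot: [-0.099, -3.136, 0.002]
ft_force: [0.4, -0.3, -2.0]
gripper_width: 0.0109
finger_force: 60.0
```

```bash
cat >> h.py <<'E'
def hoodtop():
    s,c=wrist(); P=cloud(c)
    o=s["ee_pos"]; m=(np.hypot(P[...,0]-o[0],P[...,1]-o[1])<.034)&(np.abs(P[...,2]-(o[2]+.029))<.012)
    k=P[m]; A=np.c_[k[:,:2]-o[:2],np.ones(len(k))]
    for _ in range(3):
        n,*_r=np.linalg.lstsq(A,k[:,2],rcond=None); r=k[:,2]-A@n; g=abs(r)<.002; k=k[g];A=A[g]
    print(len(k),"slope",n.round(4),"z rel",n[2]-o[2],"circle",cv2.minEnclosingCircle((k[:,:2]*1000).astype(np.float32)),"tcp",o.round(4))
    return s,c,k
E
python3 - <<'E'
from h import *
s,c,k=hoodtop(); tq(1)
E
```

```text
4725 slope [ 0.0062 -0.005   0.2222] z rel 0.028103211944107587 circle ((473.2886962890625, 274.1335144042969), 29.12267303466797) tcp [0.4751 0.273  0.1941]
t24.50 Tz -0.002 sd 0.021 T [ 0.017 -0.007 -0.002] F [ 0.38  0.09 -0.95] pos [0.4754 0.2731 0.1947] yaw 176.37 w 0.0106 f 60.0 j6 -1.202
```

Call:
move_arm --steps "-1 -0.01 -0.02 0 0; -1 -0.025 -0.055 0 0; -1 -0.042 -0.095 0 0; -1 -0.06 -0.135 0 0; -1 -0.079 -0.176 0 0; -1 -0.097 -0.217 0 0; -1 -0.115 -0.257 0 0; -1 -0.133 -0.298 0 0; -1 -0.15 -0.335 0 0; -1 -0.165 -0.37 0 0; -1 -0.174 -0.39 0 0; -1 -0.178 -0.398 0 0; -1 -0.178 -0.398 0 0; -1 -0.178 -0.398 0 0; -1 -0.178 -0.398 0 0; -1 -0.178 -0.398 0 0"

```text
clock: 26.1
ee_pos: [0.6283, -0.1341, 0.1965]
tcp_rot: [0.097, 3.14, -0.0]
ft_force: [-0.5, 0.3, -1.2]
gripper_width: 0.0107
finger_force: 59.9
```

```bash
python3 - <<'E'
from h import *
for i in range(2):
    s,c,k=hoodtop()
    h=np.array(cv2.minEnclosingCircle((k[:,:2]*1000).astype(np.float32))[0])/1000
    print("shift",totool(s,s["ee_pos"]+np.r_[np.array([.628,-.1354])-h,0]).round(4))
tq(1)
E
```

```text
4667 slope [ 0.0107 -0.0028  0.2246] z rel 0.028077936384905966 circle ((627.1434936523438, -133.10292053222656), 29.052738189697266) tcp [ 0.6283 -0.1341  0.1965]
shift [-0.001  -0.0022  0.    ]
4720 slope [ 0.0117 -0.0036  0.2246] z rel 0.028071588501642736 circle ((626.8953857421875, -133.2574462890625), 29.144018173217773) tcp [ 0.6283 -0.1343  0.1965]
shift [-0.0012 -0.0021  0.    ]
t26.25 Tz 0.034 sd 0.003 T [-0.021 -0.01   0.034] F [-0.59  0.01 -0.95] pos [ 0.6283 -0.1347  0.1964] yaw 176.41 w 0.0108 f 59.9 j6 -1.903
```

Call:
move_arm --steps "-1 -0.001 -0.0015 0.015 0; -1 -0.001 -0.0015 0.03 0; -1 -0.001 -0.0015 0.036 0; -1 -0.001 -0.0015 0.036 0; -1 -0.001 -0.0015 0.036 0; -1 -0.001 -0.0015 0.036 0; -1 -0.001 -0.0015 0.036 0; -1 -0.001 -0.0015 0.036 0"

```text
clock: 27.05
ee_pos: [0.6294, -0.1368, 0.1606]
tcp_rot: [0.099, 3.139, -0.0]
ft_force: [0.6, -0.9, -1.2]
gripper_width: 0.011
finger_force: 59.9
```

```bash
python3 - <<'E'
from h import *
for i in range(3):
    s,c,k=hoodtop()
    h=np.array(cv2.minEnclosingCircle((k[:,:2]*1000).astype(np.float32))[0])/1000
    print("shift",totool(s,s["ee_pos"]+np.r_[np.array([.628,-.1354])-h,0]).round(4))
tq(1)
E
```

```text
4707 slope [ 0.0122 -0.0043  0.1887] z rel 0.028083117497285814 circle ((628.30126953125, -135.67236328125), 29.107126235961914) tcp [ 0.6294 -0.1368  0.1606]
shift [ 0.0003  0.0003 -0.    ]
4716 slope [ 0.0117 -0.0036  0.1886] z rel 0.02807976804953924 circle ((628.1275024414062, -135.75921630859375), 29.05178451538086) tcp [ 0.6294 -0.1368  0.1605]
shift [ 0.0001  0.0004 -0.    ]
4685 slope [ 0.0099 -0.0036  0.1885] z rel 0.028060673398021735 circle ((627.9951782226562, -135.6922607421875), 29.081531524658203) tcp [ 0.6294 -0.1368  0.1604]
shift [ 0.      0.0003 -0.    ]
t27.25 Tz 0.017 sd 0.031 T [0.016 0.019 0.017] F [ 0.33  0.45 -1.47] pos [ 0.6293 -0.1368  0.1603] yaw 176.37 w 0.0108 f 59.9 j6 -1.905
```

Call:
move_arm --steps "-1 0 0.0003 0.01 0; -1 0 0.0003 0.02 0; -1 0 0.0003 0.03 0; -1 0 0.0003 0.04 0; -1 0 0.0003 0.05 0; -1 0 0.0003 0.06 0; -1 0 0.0003 0.06 0; -1 0 0.0003 0.06 0; -1 0 0.0003 0.06 0"

```text
clock: 28.15
ee_pos: [0.6296, -0.1366, 0.1008]
tcp_rot: [0.099, 3.139, -0.001]
ft_force: [-0.2, 1.4, -0.3]
gripper_width: 0.0107
finger_force: 59.9
```

```bash
python3 - <<'E'
from h import *
hoodtop(); tq(2)
E
```

```text
4688 slope [ 0.0134 -0.0047  0.1289] z rel 0.028115703280180787 circle ((628.2740478515625, -135.646728515625), 29.001426696777344) tcp [ 0.6296 -0.1366  0.1008]
t28.30 Tz 0.012 sd 0.009 T [-0.027 -0.01   0.012] F [ 0.4  -0.03 -0.56] pos [ 0.6295 -0.1365  0.1007] yaw 176.38 w 0.0108 f 59.9 j6 -1.905
```

No contact so far and the hood is over the bar with its rim at about 63 mm. Lower the last 10 mm.

Call:
move_arm --steps "-1 0 0 0.004 0; -1 0 0 0.007 0; -1 0 0 0.009 0; -1 0 0 0.01 0; -1 0 0 0.01 0; -1 0 0 0.01 0; -1 0 0 0.01 0"

```text
clock: 29.0
ee_pos: [0.6293, -0.1365, 0.0903]
tcp_rot: [0.099, 3.14, -0.0]
ft_force: [-0.1, 0.0, 1.0]
gripper_width: 0.0102
finger_force: 60.0
```

```bash
python3 - <<'E'
from h import *
hoodtop(); tq(2)
E
```

```text
4690 slope [ 0.0089 -0.0025  0.1183] z rel 0.028045245315173356 circle ((628.2000122070312, -135.47203063964844), 29.053401947021484) tcp [ 0.6293 -0.1365  0.0903]
t29.15 Tz -0.030 sd 0.014 T [ 0.038  0.12  -0.03 ] F [-0.41 -0.03  0.67] pos [ 0.6293 -0.1365  0.0903] yaw 176.38 w 0.0106 f 60.0 j6 -1.905
```

Seated: the force turned upward. Release and rise.

Call:
move_arm --steps "-0.3 0 0 0 0; -0.3 0 0 0 0; -0.3 0 0 0 0; -0.3 0 0 0 0; -0.3 0 0 -0.02 0; -0.3 0 0 -0.05 0; -0.3 0 0 -0.1 0; -0.3 0 0 -0.14 0; -0.3 0 0 -0.14 0; -0.3 0 0 -0.14 0; -0.3 0 0 -0.14 0"

```text
clock: 30.25
ee_pos: [0.6288, -0.1363, 0.2286]
tcp_rot: [-0.099, -3.137, -0.002]
ft_force: [0.2, 0.4, 0.3]
gripper_width: 0.0299
finger_force: 0.0
```

```bash
python3 - <<'E'
from h import *
s,c=wrist(); P=cloud(c)
m=(np.hypot(P[...,0]-.628,P[...,1]+.1354)<.034)&(np.abs(P[...,2]-.119)<.006); k=P[m]
A=np.c_[k[:,:2]-[.628,-.1354],np.ones(len(k))]; n,*_=np.linalg.lstsq(A,k[:,2],rcond=None)
print(n,cv2.minEnclosingCircle((k[:,:2]*1000).astype(np.float32)),s["ee_pos"],s["gripper_width"])
cv2.imwrite("pics/f.png",c["img"])
E
```

```text
[-4.62910652e-05 -1.18522732e-03  1.18080869e-01] ((628.82275390625, -135.50135803222656), 29.353059768676758) [ 0.62880767 -0.1362885   0.22860889] 0.02990107756096216
```

View pics/f.png

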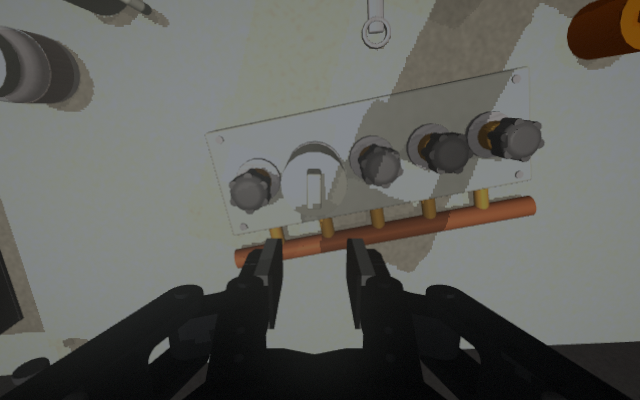

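The hood at (315,180) stands level and centred on the valve. Its top is at 0.118 m, which puts the rim on the flange, and the gripper is clear.

```bash
python3 -c "
from rig import ctrl
print(ctrl.job_done())"
```

```text
the job is handed in; nothing more can be done
None
```

The bar-handled valve is closed and was held at about 0.30 N m, and the white hood stands level over it, centred within about 1 mm; I handed the job in at about 30 s, and the hand-in call gave no verdict.

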